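# Put the torque screwdriver away and shut its case

### The job

Put the aluminium torque screwdriver away: take it off its rest and press it down between the spring fingers in the sloping grey case until it has snapped fully home in both pairs. Then fold the lid over and close it fully, and leave the other things on the bench where they are.

Things in the scene. Friction and masses are not known exactly. Their poses are not given: they have to be found in the camera images.
- driver: Aluminium torque screwdriver, 55 to 100 g, to be put away (either way round). Round body 16 mm in diameter, 118 mm long; origin on its axis at mid-length, y along the axis. A 6 mm shaft sticks out 22 mm at the +y end, a 13 mm end cap 8 mm at the -y end. It starts lying level in the notches of the rest, axis 30 mm above the table; the middle 80 mm of its body is free to grasp.
- rest: Fixed low steel rest on which the torque screwdriver starts. Base plate 60 mm (x) by 110 mm (y), 5 mm thick; two notched posts, 10 mm wide along y, at y = -45 and +45 mm, up to 32 mm high. Origin: centre of its underside, z up, y along the screwdriver.
- tub: Grey case, fixed on a steel stand, open on top. 140 mm along x, 200 mm along y, 55 mm deep along z; walls and floor 5 mm. Origin: centre of its underside. x points up the slope (roughly away from the robot), y level, z square out of the floor. The whole case slopes down towards the robot by 28 degrees (0.49 rad), so z leans 28 degrees from vertical, towards the robot.
- nest (a point): Where the seated driver's mid-axis belongs; same axes as tub, at x -12, y 0, z 30 mm in the tub (25 mm over its floor, 25 mm under its rim). The driver's axis lies along y. It rests on two black saddles, 12 mm wide, at y = -42 and +42 mm, between the spring fingers; between the two pairs there is free room for the gripper. Inner walls at x -53 and +77 mm from nest.
- clip0 (a point): Middle of the mouth of the spring finger pair at y = -42 mm from nest, 5 mm above nest along z; same axes as tub. Each steel pair is 10 mm wide along y; its mouth is 13.4 mm wide along x, and flared tips reach 12 mm above the mouth, about 23 mm apart. Pressed along -z with about 4 to 14 N for both pairs together, the 16 mm body spreads the fingers and snaps in.
- clip1 (a point): The same for the other pair, at y = +42 mm from nest.
- lid (a joint): Hinge of the case's flat grey lid, rad: 0 is shut on the rim, parallel to the slope; about 2.06 stands upright, more leans back away from the robot, to a stop at 2.4. It starts wide open (2.1 or more). The hinge is stiff: the lid stays where it is left; 1 to 3 N at its free edge moves it.
- lid_hinge (a point): Middle of the hinge line, on the case's upper rim, at x +82, z +25 mm from nest. Turns with the lid: -x points from the hinge to the free edge, y along the hinge, z square to the outer face (top when shut). Lid: 140 mm from hinge to free edge, 200 mm wide, 6 mm thick, outer face at z = 6 mm; a tab 50 mm wide sticks out 14 mm more at the middle of the free edge.
- lid_edge (a point): Middle of the lid's free edge (tab not counted), on the outer face, at x = -140, z = 6 mm from lid_hinge; same axes.
- tray: Bystander: white dial tray, 130 x 190 x 17 mm, lying beyond the task's things.
- tweezers: Bystander: steel tweezers, 116 mm long, 6 mm high, lying between the case and the rest.
- loupe: Bystander: black eye loupe, 36 mm wide, 32 mm high, standing nearest the robot.
- jar: Bystander: glass jar with steel cap, 56 mm wide, 70 mm high, far left.
- oil: Bystander: small amber oil bottle, 28 mm wide, 60 mm high, near left.
- screwdriver: Bystander: ordinary small screwdriver with black handle, 130 mm long, lying flat on the table near right (not the one to put away).
- dome: Bystander: clear dust dome on a grey base, 100 mm wide, 84 mm high, far right.
Things that resemble listed ones, but are neither listed nor needed, are in the scene too. Several things have the shape of the driver; the one meant has the colours described above.

How it is judged:
By the outcome, as a careful person would: the job done as asked, in the order asked, and still so for the second after the job is handed in, with the robot touching nothing.
It also fails if it takes over 67 s, if anything falls off the work surface, if the arm or the gripper's body presses on something with over 40 N, if the wrist force passes 120 N, or if a joint passes its speed limit or range.

### The arm

A 6-joint arm with a two-finger parallel gripper is mounted at the origin on the work surface. World frame = base frame: x ahead of the robot, y to its left, z up, the work surface at z = 0. Lengths are in m, angles in rad, forces in N, time in s.
With the tool pointing down it reaches from about 0.35 to 0.775 m from the base axis. Payload 5.5 kg.
Tool frame: the origin (TCP) lies on the centre line of the jaws, within the pads' length; the fingertips stand 11 mm ahead of it and the grasp point (between the pads) lies 8 mm behind it (env.tip_extent is the distance from the TCP to the fingertips, in m); z points along the fingers, y is the line along which they close (so a half turn about z gives the same grasp; the last joint's range is limited). The gripper opens to 85 mm and grips with 20 to 120 N. Pads are 22 mm wide; open, the fingers measure 114 mm over their backs; the gripper's body (76 mm by 85 mm) begins 54 mm behind the grasp point. The pads swing forward as they close: fully open they stand 13 mm farther back than shut.
Start: joints at [-1.373, 0.313, 0.046, 1.304, 0, 1.431], TCP at [0.191, -0.543, 0.242] pointing down, gripper open.
Joint ranges: [-2.76, 2.76], [-0.86, 1.69], [-1.03, 1.26], [-2.2, 2.34], [-1.47, 1.5], [-3.14, 3.14]. Speed limits (rad/s): [2.57, 2.57, 3.14, 3.14, 3.14, 3.14].

### API

Orientations are given as a unit quaternion [w, x, y, z].
In Python, from workcell import env gives the robot as it stands.
- The arm moves only by the shell command python3 -m jog 'ROWS' [FORCE]. ROWS is JSON, a list of rows, each a list of 5 numbers: the gripper's target within -1 to 1 (shut at 1, half-way at 0, fully open at -1), then the shift along the tool's x, y, z in m, then the turn about the tool's z in degrees. In form: [[fingers, tx, ty, tz, turn], ...]. A call has 1 to 5 rows; each row shifts and turns the commanded pose from where the row before left it, along the tool's axes as they then stand; what a row does not reach is not made up. A row lasts 1/12 s, in which the tool goes at most 41.7 mm and 7.16 degrees, less where a joint would pass 70% of its speed; a pose out of reach is approached as far as the arm can. A call is refused whole if a number of a shift passes 0.0417 or a number of a turn 7.16, either way. A call with a gripper value outside its range is refused whole. The fingers move at their own pace and stop on an object; FORCE is the grip in N (left out, the last holds). Time passes only in rows, so rows that do not move let the fingers close. It gives the time, the measured TCP pose, the force, the opening and the grip force at its end, in the units of the state.
- env.get_state(): the state, without advancing time (a new reading comes with each control period).
- env.read_camera(name): name is "scene" or "top"; returns a dict with "img" (384x512x3 uint8, red, green, blue), "fov_y" (degrees; the focal length in pixels is half the picture's height over the tangent of half this angle, whatever the lens; pixels are square), "cx", "cy" (the principal point, pixels), "D" ([k1, k2, p1, p2, k3] as OpenCV has them; the pictures are not rectified), "T" (4x4, takes a point from camera to world coordinates). Camera axes: x right, y up, looking along -z (the intrinsics and any distortion apply to the point x, -y, -z); pixel columns grow to the right and rows downward; lengths in m; the calibration is good to about 2 mm. A picture is of the moment at which its call begins. There is no depth.
- env.hand_in(): hands the job in; it is judged then, once.
The state is a dict: "clock": time; "joint_pos": joint angles; "qvel": joint speeds; "tau": joint torques, N m; "tcp_pos": TCP position; "orientation": TCP orientation; "wrist_force": force on the tool from outside, world axes, zero at the start; "ft_torque": the same for the moment, N m; "finger_gap": finger opening in m; "grip_force": force on a finger pad.
Only numpy, scipy, OpenCV 4.12 (cv2) and the standard library are available. Lean on these libraries where they do the work, as an engineer would, in place of code of your own. Each camera call takes 0.05 s, during which the arm holds its last target. There are 200 camera calls.

## Working session

There is one attempt and no reset: what is moved stays moved. The work goes in short steps, Python scripts to look and compute and a shell command to move; the robot and the scene stay as the last step left them, time stands still between calls to the robot, and variables do not carry over. Pictures are saved under pics/ and viewed, at most 10 in all, crops included, and the job is handed in when it is done.

```bash
mkdir -p pics; ls; cat > h.py <<'E'
import numpy as np, cv2
from workcell import env
from scipy.spatial.transform import Rotation as R
def cam(n):
    c=env.read_camera(n); f=192/np.tan(np.radians(c["fov_y"])/2)
    c["K"]=np.array([[f,0,c["cx"]],[0,f,c["cy"]],[0,0,1.]]); c["D"]=np.array(c["D"],float); c["T"]=np.array(c["T"]); return c
def ray(c,uv):
    p=cv2.undistortPoints(np.array(uv,float).reshape(-1,1,2),c["K"],c["D"])[:,0]
    d=np.c_[p[:,0],-p[:,1],-np.ones(len(p))]@c["T"][:3,:3].T
    return c["T"][:3,3],d
def onz(c,uv,z):
    o,d=ray(c,uv); return o+d*((z-o[2])/d[:,2])[:,None]
def proj(c,P):
    q=(np.atleast_2d(P)-c["T"][:3,3])@c["T"][:3,:3]; q=q*[1,-1,-1]
    return cv2.projectPoints(q,np.zeros(3),np.zeros(3),c["K"],c["D"])[0][:,0]
def tri(c1,u1,c2,u2):
    o1,d1=ray(c1,u1);o2,d2=ray(c2,u2);out=[]
    for a,b in zip(d1,d2):
        a=a/np.linalg.norm(a);b=b/np.linalg.norm(b)
        t=np.linalg.lstsq(np.c_[a,-b],o2-o1,rcond=None)[0]
        p,q=o1+a*t[0],o2+b*t[1]; out.append(np.r_[(p+q)/2,np.linalg.norm(p-q)])
    return np.array(out)
def save(n,c,box=None,s=1):
    im=c["img"][:,:,::-1]
    if box: x0,y0,x1,y1=box; im=im[y0:y1,x0:x1]
    cv2.imwrite(f"pics/{n}.png",cv2.resize(im,None,fx=s,fy=s,interpolation=cv2.INTER_CUBIC))
E
python3 - <<'E'
from h import *
np.set_printoptions(precision=3,suppress=True)
for n in ("scene","top"):
    c=cam(n); save(n+"0",c,s=1.5); print(n,c["fov_y"],c["D"],c["T"])
s=env.get_state(); print(s, env.tip_extent)
E
```

```text
pics
scene 49.37323111985439 [-0.076  0.     0.     0.     0.   ] [[ 0.585 -0.517  0.625  1.226]
 [ 0.811  0.382 -0.443 -0.527]
 [-0.009  0.766  0.643  0.836]
 [ 0.     0.     0.     1.   ]]
top 46.863203566559626 [-0.063  0.     0.     0.     0.   ] [[ 0.012  0.994 -0.106  0.371]
 [-1.     0.012 -0.001 -0.036]
 [ 0.001  0.106  0.994  1.641]
 [ 0.     0.     0.     1.   ]]
{'clock': 0.1, 'joint_pos': array([-1.373,  0.314,  0.045,  1.304,  0.   ,  1.431]), 'qvel': array([-0.   , -0.002,  0.003,  0.001, -0.001,  0.   ]), 'tau': array([  0.003, -48.173,  29.924,   0.013,  -0.   ,   0.   ]), 'tcp_pos': array([ 0.19 , -0.542,  0.241]), 'orientation': array([-0.001,  0.986,  0.168, -0.   ]), 'wrist_force': array([-0.355,  0.226,  0.594]), 'ft_torque': array([0.041, 0.017, 0.027]), 'grip_force': 0.0, 'finger_gap': 0.08554807824038715} 0.011
```

View pics/scene0.png

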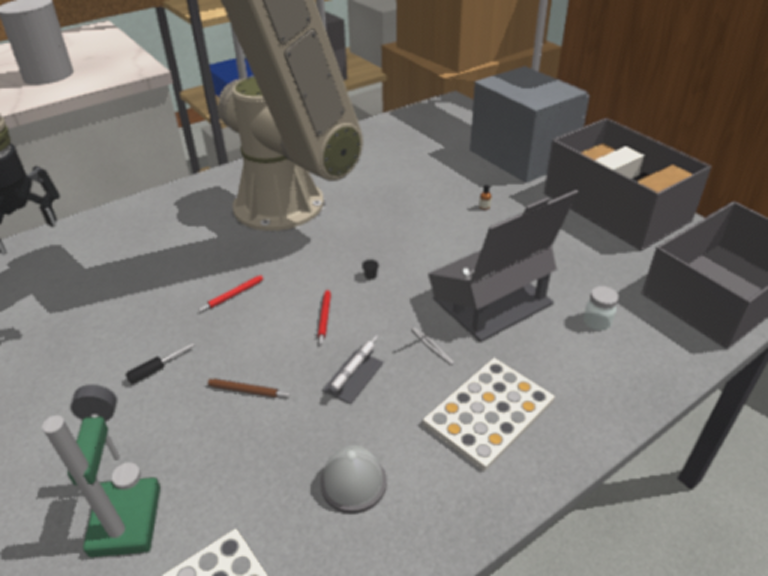

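View pics/top0.png

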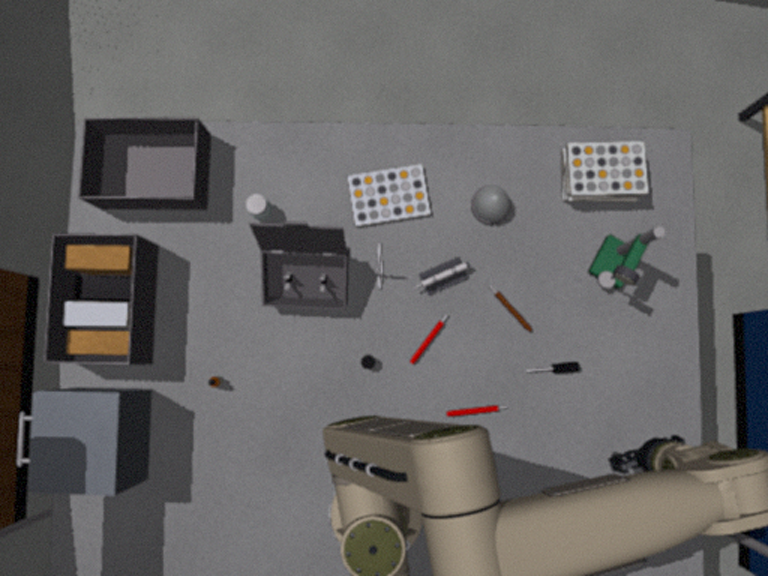

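The scene view (1.5x) shows the aluminium driver on its rest near (355,362) and the case with open lid near (500,270). In the top view (1.5x) the driver is near (443,276), the case spans (263–349, 225–305), and the two clips are near (288,280) and (323,280). Next I'll zoom in.

```bash
python3 - <<'E'
from h import *
a=cam("top"); b=cam("scene")
A=cv2.resize(a["img"][135:215,160:325,::-1],None,fx=4.8,fy=4.8,interpolation=cv2.INTER_CUBIC)
cv2.imwrite("pics/t1.png",A)
B=cv2.resize(b["img"][120:280,205:405,::-1],None,fx=3.7,fy=3.7,interpolation=cv2.INTER_CUBIC)
cv2.imwrite("pics/s1.png",B)
E
```

```text
(no output)
```

View pics/t1.png

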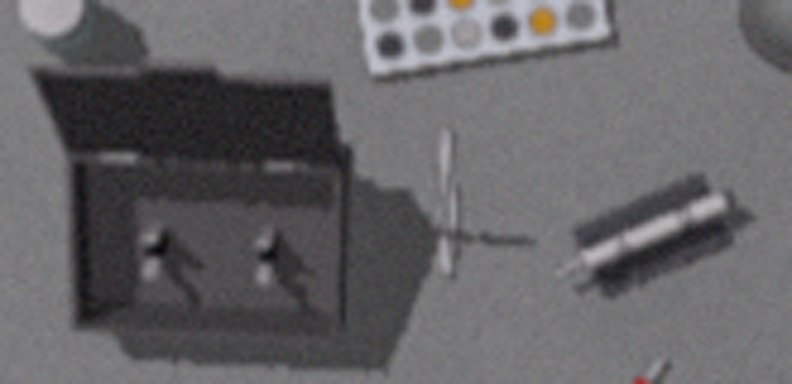

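View pics/s1.png

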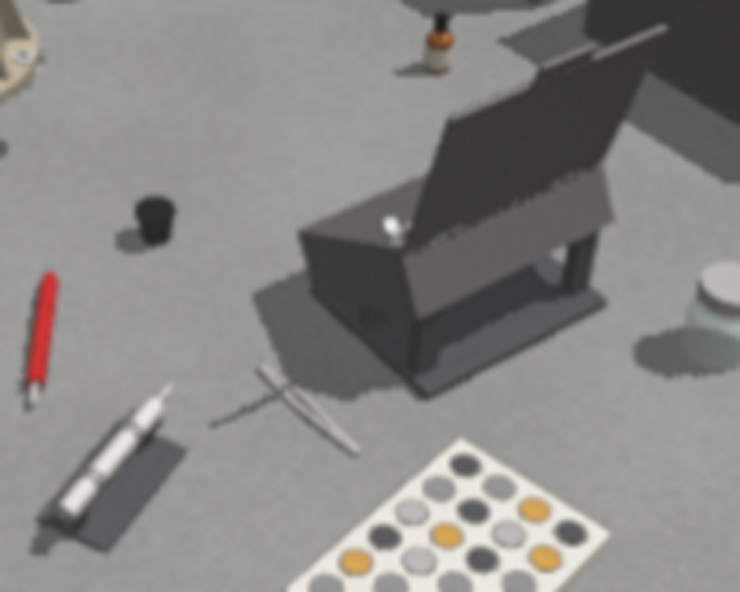

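The top crop shows the case rim corners near (76,325), (345,325), (347,152) and (75,155), the clips at (153,255) and (267,258), and the driver body running from (586,257) to (725,203). The scene crop shows the rim's right side from (300,233) to (403,250), and lid corners near (450,120) and (665,28).

```bash
cat > m1.py <<'E'
from h import *
np.set_printoptions(precision=4,suppress=True)
a=cam("top"); b=cam("scene")
T=lambda p:(np.array(p,float)+.5)/4.8-.5+[160,135]
S=lambda p:(np.array(p,float)+.5)/3.7-.5+[205,120]
# driver
def drv(c,box,z,th):
    x0,y0,x1,y1=box; g=cv2.cvtColor(c["img"],cv2.COLOR_RGB2GRAY)
    m=np.zeros_like(g); m[y0:y1,x0:x1]=(g[y0:y1,x0:x1]>th)*255
    n,l,st,_=cv2.connectedComponentsWithStats(m); 
    pts=np.argwhere(m>0)[:,::-1].astype(float)
    P=onz(c,pts,z)[:,:2]; mu=P.mean(0); v=np.linalg.svd(P-mu,full_matrices=False)[2][0]
    t=(P-mu)@v; w=(P-mu)@[-v[1],v[0]]
    mid=mu+v*(t.min()+t.max())/2
    print(len(pts),"v",v,"yaw",np.degrees(np.arctan2(v[1],v[0])),"ext",t.min(),t.max(),"w",np.ptp(w),"mu",mu,"mid",mid)
drv(a,(275,170,318,198),.032,140)
drv(b,(215,222,256,262),.032,140)
top=T([(345,325),(347,152),(76,325),(75,155)])
print("top rim px",top)
print(tri(a,top[:2],b,S([(300,233),(403,250)])))
print("hinge L",tri(a,T([(75,155)]),b,S([(608,168)])))
print("lid free",tri(a,T([(332,85),(35,70)]),b,S([(450,120),(665,28)])))
for z in (.10,.12,.14): print(z,onz(a,top[[0,2]],z)[:,:2].ravel())
for z in (.16,.18,.2): print(z,onz(a,top[[1,3]],z)[:,:2].ravel())
E
python3 m1.py
```

```text
81 v [-0.4068  0.9135] yaw 114.00192420126231 ext -0.05965992835570835 0.06883760848378202 w 0.010611728460395653 mu [ 0.5782 -0.155 ] mid [ 0.5763 -0.1508]
1062 v [ 0.9339 -0.3575] yaw -20.948609905534873 ext -0.06814609901181093 0.09288497944433499 w 0.12789715404872196 mu [ 0.5611 -0.1471] mid [ 0.5727 -0.1516]
top rim px [[231.4792 202.3125]
 [231.8958 166.2708]
 [175.4375 202.3125]
 [175.2292 166.8958]]
[[0.4993 0.0739 0.0709 0.0007]
 [0.6185 0.0705 0.135  0.0005]]
hinge L [[0.6208 0.2738 0.118  0.0109]]
lid free [[0.6441 0.0742 0.2597 0.0038]
 [0.6522 0.2712 0.2616 0.0049]]
0.1 [0.4972 0.0721 0.4946 0.2683]
0.12 [0.4955 0.0707 0.493  0.2643]
0.14 [0.4939 0.0693 0.4914 0.2604]
0.16 [0.6146 0.0689 0.6102 0.2612]
0.18 [0.6113 0.0675 0.607  0.2572]
0.2 [0.608  0.0661 0.6038 0.2532]
```

```bash
cat > m2.py <<'E'
from h import *
np.set_printoptions(precision=1,suppress=True,linewidth=200)
a=cam("top"); b=cam("scene")
ga=cv2.GaussianBlur(cv2.cvtColor(a["img"],cv2.COLOR_RGB2GRAY).astype(np.float32),(0,0),.5)
gb=cv2.GaussianBlur(cv2.cvtColor(b["img"],cv2.COLOR_RGB2GRAY).astype(np.float32),(0,0),.5)
def samp(c,g,P):
    uv=proj(c,P).astype(np.float32); return cv2.remap(g,uv[:,0].reshape(1,-1),uv[:,1].reshape(1,-1),cv2.INTER_LINEAR)[0]
yaw=np.radians(114); v=np.array([np.cos(yaw),np.sin(yaw),0]); n=np.array([-v[1],v[0],0]); m=np.array([.577,-.152,.036])
t=np.arange(-96,100,4)/1000
for nm,c,g in(("top",a,ga),("scene",b,gb)):
    print(nm); print(np.c_[t*1000,samp(c,g,m+t[:,None]*v)].T)
    w=np.arange(-16,17,2)/1000
    for s in(-.04,-.012,.012,.04): 
        q=samp(c,g,m+v*s+w[:,None]*n); k=np.clip(q-q.min()-.5*np.ptp(q),0,None); print(s,q,"centre mm",(k*w).sum()/k.sum()*1000)
nest=np.array([.5586,.173,.0753]); X=np.array([.883,0,.469]);Z=np.array([-.469,0,.883]);Y=np.array([0,1,0])
for s in(-.042,.042):
    for x in(-.0115,.0115): print("tip",s,x,proj(a,nest+Y*s+X*x+Z*.017),proj(b,nest+Y*s+X*x+Z*.017))
print(ga[182:198,187:198].astype(int)); print(ga[182:198,211:222].astype(int)); print(gb[176:190,304:320].astype(int))
E
python3 m2.py
```

```text
top
[[-96.  -92.  -88.  -84.  -80.  -76.  -72.  -68.  -64.  -60.  -56.  -52.  -48.  -44.  -40.  -36.  -32.  -28.  -24.  -20.  -16.  -12.   -8.   -4.    0.    4.    8.   12.   16.   20.   24.   28.
   32.   36.   40.   44.   48.   52.   56.   60.   64.   68.   72.   76.   80.   84.   88.   92.   96. ]
 [119.9 120.4 119.9 119.4 120.  115.9  99.3  91.9 123.7 157.3 169.4 171.2 170.5 175.  168.1 152.7 138.4 139.8 155.  168.1 175.4 172.5 172.8 171.2 170.6 170.6 168.9 171.6 158.6 141.8 142.4 158.
  170.1 169.9 174.  170.7 170.  152.9 133.2 131.4 134.2 133.5 126.6 126.7 124.3 122.7 121.7 120.5 119.5]]
-0.04 [ 67.9  67.7  72.5  79.9 100.1 126.2 148.3 165.5 168.1 168.3 153.7 133.3 106.4  79.3  61.4  45.9  41.9] centre mm 0.24341354784719038
-0.012 [ 65.3  64.5  70.7  80.5 103.5 129.8 152.  170.2 172.5 170.8 156.2 136.8 109.8  82.1  61.6  43.8  40.3] centre mm 0.2511491192840327
0.012 [ 67.2  66.8  67.6  78.6  91.8 119.3 147.6 160.5 171.6 166.2 159.7 135.6 110.2  83.8  58.   47.1  39.2] centre mm 0.6001157987131988
0.04 [ 65.9  62.8  61.5  70.7  82.9 111.2 141.3 160.2 174.  168.7 160.3 136.9 11
[... 3164 characters left out ...]
 108 103 103  84  64  57  58]
 [ 97  97  97 101 139 200 225 216 168 124 114 112  85  63  58  58]
 [ 97  97  96 100 130 189 221 217 181 141 118 104  78  62  58  58]
 [ 97  97  96  97 112 151 187 194 172 138 106  82  66  59  57  57]
 [ 97  97  96  96  99 113 140 158 147 118  88  67  59  58  57  58]
 [ 93  94  95  95  94  97 113 130 129 110  83  63  58  58  58  59]
 [ 81  84  86  88  90  94 106 121 125 109  81  62  58  59  59  62]
 [ 64  67  69  74  77  82  91 100 103  91  71  61  62  62  65  73]
 [ 57  58  59  61  62  64  69  71  72  69  64  65  69  70  74  85]
 [ 57  57  57  57  56  56  57  57  58  61  69  76  81  82  84  91]
 [ 57  57  57  56  56  56  56  56  57  63  78  89  92  93  93  96]]
```

```bash
cat >> h.py <<'E'
def to(p,yaw=None):
    "remaining shift in tool axes (m), turn (deg) to TCP p with tool x at yaw (deg)"
    s=env.get_state(); w,x,y,z=s["orientation"]; r=R.from_quat([x,y,z,w])
    X=r.as_matrix()[:,0]; yw=np.degrees(np.arctan2(X[1],X[0]))
    print("t %.2f"%s["clock"],"tcp",np.round(s["tcp_pos"],4),"yaw %.2f"%yw,"tilt",np.round(r.as_matrix()[:2,2],4),"F",np.round(s["wrist_force"],1),"gap %.4f grip %.1f"%(s["finger_gap"],s["grip_force"]))
    print("shift",np.round(r.as_matrix().T@(np.array(p)-s["tcp_pos"]),4),"turn",None if yaw is None else round((yw-yaw+180)%360-180,2))
E
J="python3 -m jog"
$J '[[-1,0,0,0,-6.8],[-1,0,0,0,-6.8],[-1,0,0,0,-6.8],[-1,0,0,0,-6.8],[-1,0,0,0,-6.8]]' 60
$J '[[-1,0,0,0,-6.8],[-1,0,0,0,-6.8],[-1,0,0,0,-6.8],[-1,0,0,0,-6.8],[-1,0,0,0,-6.8]]' >/dev/null
$J '[[-1,0,0,0,-6.8],[-1,0,0,0,-6.8],[-1,0,0,0,-6.8],[-1,0,0,0,-6.8],[-1,0,0,0,0]]' >/dev/null
$J '[[-1,0.0128,0.0343,0,0],[-1,0.0128,0.0343,0,0],[-1,0.0128,0.0343,0,0],[-1,0.0128,0.0343,0,0],[-1,0.0128,0.0343,0,0]]' >/dev/null
$J '[[-1,0.0128,0.0343,0,0],[-1,0.0128,0.0343,0,0],[-1,0.0128,0.0343,0,0],[-1,0.0128,0.0343,0,0],[-1,0.0128,0.0343,0,0]]' >/dev/null
$J '[[-1,0.0128,0.0343,0,0],[-1,0.0128,0.0343,0,0],[-1,0.0128,0.0343,0,0],[-1,0.0128,0.0343,0,0],[-1,0.0128,0.0343,0,0]]' >/dev/null
$J '[[-1,0,0,0,0]]'
python3 -c "from h import *; to([.579,-.156,.030],114.4)"
```

```text
clock: 0.82
tcp_pos: [0.1906, -0.5425, 0.2423]
orientation: [0.0, 0.892, 0.452, -0.0]
wrist_force: [-0.3, 0.4, 0.5]
finger_gap: 0.0857
grip_force: 0.0
clock: 2.98
tcp_pos: [0.5823, -0.1496, 0.2418]
orientation: [0.0, 0.54, 0.842, 0.001]
wrist_force: [-1.0, -0.8, -0.6]
finger_gap: 0.0852
grip_force: 0.0
t 2.98 tcp [ 0.5823 -0.1496  0.2418] yaw 114.70 tilt [0.002  0.0015] F [-1.  -0.8 -0.6] gap 0.0852 grip 0.0
shift [-0.0046 -0.0062  0.2118] turn 0.3
```

```bash
J="python3 -m jog"
$J '[[-1,-0.0046,-0.0062,0.03,0],[-1,0,0,0.037,0],[-1,0,0,0.037,0],[-1,0,0,0.037,0],[-1,0,0,0.037,0]]' >/dev/null
$J '[[-1,0,0,0,0]]' >/dev/null
python3 -c "
from h import *; to([.579,-.156,.030],114.4)
c=cam('scene'); save('s2',c,(190,190,280,280),5)"
```

```text
t 3.48 tcp [ 0.5695 -0.159   0.0569] yaw 114.37 tilt [-0.0119  0.0049] F [-2.1  0.6 -1.2] gap 0.0855 grip 0.0
shift [-0.0015  0.0101  0.0268] turn -0.03
```

View pics/s2.png

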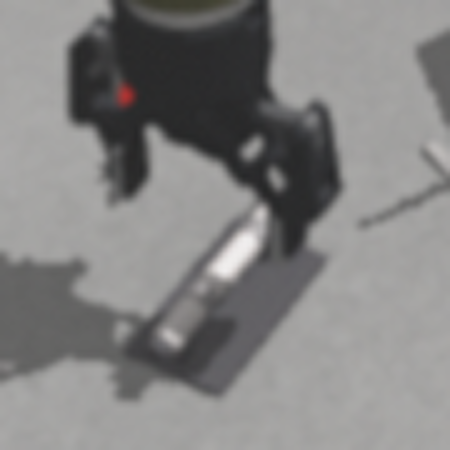

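The gripper straddles the driver, with fingers at (125,170) and (295,210) in the crop and the driver between them. I'll let it settle, then correct and descend.

```bash
J="python3 -m jog"
$J '[[-1,0,0,0,0],[-1,0,0,0,0],[-1,0,0,0,0]]' >/dev/null
python3 -c "
from h import *; to([.579,-.156,.030],114.4)"
```

```text
t 3.78 tcp [ 0.5771 -0.1619  0.0674] yaw 114.51 tilt [ 0.0048 -0.0022] F [0.4 1.  0.3] gap 0.0854 grip 0.0
shift [0.0047 0.004  0.0374] turn 0.11
```

```bash
J="python3 -m jog"
$J '[[-1,0,0,0,0],[-1,0,0,0,0],[-1,0,0,0,0],[-1,0,0,0,0]]' >/dev/null
python3 -c "
from h import *; to([.579,-.156,.030],114.4)"
$J '[[-1,0.004,0.003,0.011,0],[-1,0,0,0.012,0],[-1,0,0,0.011,0],[-1,0,0,0,0],[-1,0,0,0,0]]' >/dev/null
$J '[[-1,0,0,0,0],[-1,0,0,0,0],[-1,0,0,0,0],[-1,0,0,0,0]]' >/dev/null
python3 -c "
from h import *; to([.579,-.156,.030],114.4)"
```

```text
t 4.12 tcp [ 0.5753 -0.161   0.0649] yaw 114.55 tilt [ 0.0008 -0.0004] F [-0.4 -0.5 -0.5] gap 0.0855 grip 0.0
shift [0.003  0.0054 0.0349] turn 0.15
t 4.87 tcp [ 0.5765 -0.1562  0.0309] yaw 114.55 tilt [ 0.001  -0.0005] F [ 0.5 -0.  -0.3] gap 0.0855 grip 0.0
shift [-0.0008  0.0023  0.0009] turn 0.15
```

```bash
J="python3 -m jog"
$J '[[-1,0,0.002,0.001,0],[0.2,0,0,0,0],[0.5,0,0,0,0],[0.6,0,0,0,0],[0.7,0,0,0,0]]' 40 >/dev/null
$J '[[1,0,0,0,0],[1,0,0,0,0],[1,0,0,0,0],[1,0,0,0,0],[1,0,0,0,0]]' 60
python3 -c "
from h import *; to([.579,-.156,.030],114.4)"
```

```text
clock: 5.7
tcp_pos: [0.5787, -0.1551, 0.0296]
orientation: [0.001, 0.54, 0.841, 0.0]
wrist_force: [2.3, 0.6, 0.7]
finger_gap: 0.0139
grip_force: 58.5
t 5.70 tcp [ 0.5787 -0.1551  0.0296] yaw 114.57 tilt [ 0.0016 -0.0001] F [2.3 0.6 0.7] gap 0.0139 grip 58.5
shift [-0.0009 -0.     -0.0004] turn 0.17
```

```bash
J="python3 -m jog"
$J '[[1,0,0,-0.005,0],[1,0,0,-0.01,0],[1,0,0,-0.02,0],[1,0,0,-0.03,0],[1,0,0,-0.03,0]]'
$J '[[1,0,0,-0.03,0],[1,0,0,-0.03,0],[1,0,0,-0.015,0],[1,0,0,0,0],[1,0,0,0,0]]'
python3 -c "
from h import *; to([.557,.175,.18],88.5)
c=cam('scene'); save('s3',c,(190,90,310,250),3.7)"
```

```text
clock: 6.12
tcp_pos: [0.5764, -0.1549, 0.125]
orientation: [-0.002, 0.541, 0.841, -0.001]
wrist_force: [1.1, -0.4, -1.2]
finger_gap: 0.014
grip_force: 58.5
clock: 6.53
tcp_pos: [0.5781, -0.1555, 0.2007]
orientation: [0.001, 0.541, 0.841, -0.0]
wrist_force: [-0.7, -0.6, -1.5]
finger_gap: 0.0137
grip_force: 58.5
t 6.53 tcp [ 0.5781 -0.1555  0.2007] yaw 114.54 tilt [ 0.0017 -0.0013] F [-0.7 -0.6 -1.5] gap 0.0137 grip 58.5
shift [0.3094 0.1181 0.0202] turn 26.04
```

View pics/s3.png

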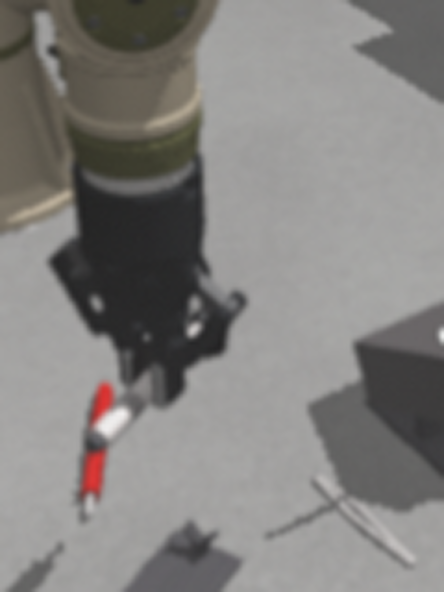

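The driver is held level, with its body end at (100,440) in the crop, and the rest is left empty at (190,560). Next I'll turn and carry it over to the case.

```bash
J="python3 -m jog"
$J '[[1,0,0,0,6.5],[1,0,0,0,6.5],[1,0,0,0,6.5],[1,0,0,0,6.5],[1,0,0,0,0]]' >/dev/null
$J '[[1,0.02,-0.003,0,0],[1,0.03,-0.006,0,0],[1,0.035,-0.006,0,0],[1,0.035,-0.006,0,0],[1,0.035,-0.006,0,0]]' >/dev/null
$J '[[1,0.035,-0.006,0,0],[1,0.035,-0.006,0,0],[1,0.035,-0.006,0,0],[1,0.035,-0.005,0,0],[1,0.02,-0.003,0,0]]' >/dev/null
$J '[[1,0.014,0,0.02,0],[1,0,0,0.03,0],[1,0,0,0.02,0],[1,0,0,0.005,0],[1,0,0,0,0]]' >/dev/null
$J '[[1,0,0,0,0],[1,0,0,0,0],[1,0,0,0,0],[1,0,0,0,0],[1,0,0,0,0]]' >/dev/null
cat > look.py <<'E'
import sys
from h import *
to([.5336,.175,.1195],88.5)
a=cam("top"); b=cam("scene")
A=cv2.resize(a["img"][145:215,165:250,::-1],None,fx=7,fy=7,interpolation=cv2.INTER_CUBIC)
B=cv2.resize(b["img"][110:215,270:390,::-1],None,fx=7*70/105,fy=7*70/105,interpolation=cv2.INTER_CUBIC)
cv2.imwrite("pics/%s.png"%sys.argv[1],cv2.resize(np.hstack([A[:,:420],B]),(800,int(490*800/(420+B.shape[1])))))
E
python3 look.py ab1
```

```text
t 8.67 tcp [0.5339 0.175  0.1252] yaw 88.55 tilt [0.0017 0.0002] F [-0.2 -0.1 -0.8] gap 0.0137 grip 58.6
shift [ 0.     -0.0003  0.0057] turn 0.05
```

```bash
python3 - <<'E'
from h import *
np.set_printoptions(linewidth=250)
s=env.get_state(); print(s["wrist_force"],s["tcp_pos"])
a=cam("top"); np.save("a.npy",a["img"])
g=cv2.cvtColor(a["img"],cv2.COLOR_RGB2GRAY); print(g[182:206,168:228:2])
E
```

```text
[-0.18381125 -0.23531044  0.07021849] [0.5335727  0.17502321 0.12486046]
[[147 155 162 153 149 146 137 133 125 113 155 151 155 141  43  46  36  61  63  18  79  78  80  87  88  76  79  77  79  82]
 [145 154 160 155 147 141 134 133 124 108 154 152 155 137  42  56  42  60  59  23  69  79  77  93  95  68  80  78  82  82]
 [153 153 151 150 143 136 133 120 118 105 147 153 149 144  42  56  45  55  64  25  56  80  79 106  86  54  77  73  82  79]
 [147 145 145 138 138 136 129 121 113  98 141 145 146 142  43  50  58  54  52  20  53  77  85 121  67  48  75  81  81  78]
 [143 142 142 140 133 135 131 119 118 104 130 151 145 135  58  46  53  52  48  21  42  79  81 103  46  48  64  77  80  75]
 [135 133 136 138 141 137 133 125 112 106 117 144 141 139  64  45  50  49  44  12  44  83  81  61  25  51  56  79  79  80]
 [133 137 139 135 133 136 134 129 117 112 103 140 135 137  69  44  41  46  49  23  41  77  74  40   6  43  50  66  83  83]
 [138 135 135 142 139 135 131 128 122 112 106 143 133 136  80  50  54  52  38  21  37  63  79  56  41  56  48  55  81  74]
 [133 140 137 138 136 133 132 128 118 115 1
[... 1225 characters left out ...]
124 112 109  98  87  60  47  36  17  28  35  34  40  40  47  44  41  33  38  36  43]
 [139 140 139 139 136 136 135 134 132 128 120 115 101  81  69  53  41   7  42  32  38  37  37  36  30  30  42  27  39  40]
 [136 140 140 139 137 133 135 135 132 124 122 112 104  89  72  54  47  17  53  50  52  53  36  36  39  39  54  43  34  35]
 [140 143 141 145 141 137 136 135 130 127 120 114 103  93  74  59  41  27  53  60  66  61  46  34  41  38  44  40  38  24]
 [134 139 135 136 136 141 135 135 132 128 124 113 104  94  80  54  37  37  71  74  70  75  61  42  35  43  40  37  32  32]
 [139 139 140 144 141 138 138 135 131 128 124 117 107  97  77  53  40  57  78  76  74  79  76  56  50  51  52  51  51  44]]
```

View pics/ab1.png

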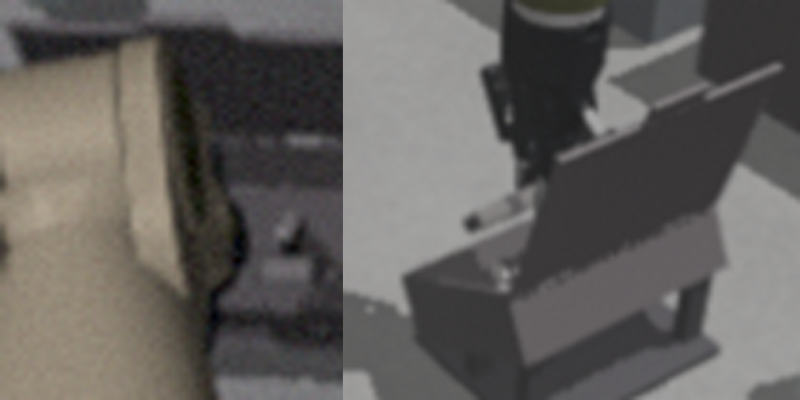

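The left half (top view) shows the driver's −y end over the lower clip, at about (285,268), and mostly the arm otherwise. The right half (scene view) shows the driver's cap end at (475,222), above the rim.

```bash
python3 - <<'E'
from h import *
np.set_printoptions(precision=2,suppress=True,linewidth=200)
a=cam("top"); b=cam("scene"); s=env.get_state(); p=s["tcp_pos"]; print(p)
v=np.array([.026,1,0])
for t in(-.042,-.059,-.067): print(t,proj(a,p+v*t+[0,0,.004]),proj(b,p+v*t+[0,0,.004]))
g=cv2.GaussianBlur(cv2.cvtColor(a["img"],cv2.COLOR_RGB2GRAY),(0,0),.6)
print(g[184:200,208:224])
gb=cv2.GaussianBlur(cv2.cvtColor(b["img"],cv2.COLOR_RGB2GRAY),(0,0),.6)
print(gb[158:184,302:332])
E
```

```text
[0.53 0.18 0.12]
-0.042 [[213.39 191.25]] [[309.99 164.89]]
-0.059 [[218.33 191.44]] [[305.31 166.96]]
-0.067 [[220.66 191.53]] [[303.08 167.94]]
[[ 58  76  79  75  81  93 104  99  82  56  55  71  80  79  76  77]
 [ 53  74  81  77  85 101 110  94  66  45  49  64  73  77  76  78]
 [ 45  72  80  79  85  94  95  76  48  35  47  56  64  72  77  79]
 [ 42  68  77  79  82  78  65  48  33  32  47  51  56  65  73  77]
 [ 45  70  77  77  77  69  48  31  27  33  46  51  54  57  66  74]
 [ 43  66  74  76  77  71  60  48  45  48  54  52  49  50  58  73]
 [ 47  64  77  85  88  86  81  77  76  78  74  61  48  46  53  65]
 [ 60  72  81  95 101 100  98  98  98  98  88  67  44  43  49  61]
 [ 71  73  80  95 103 103 103 104 106 104  94  69  45  43  56  61]
 [ 75  73  77  89  96  95  95  97  98  98  90  68  46  47  59  59]
 [ 77  76  74  80  82  82  82  85  85  84  79  66  52  49  56  54]
 [ 78  78  77  78  77  78  78  79  79  76  70  65  57  53  53  54]
 [ 79  78  78  78  77  76  78  78  77  73  69  64  61  57  55  53]
 [ 76  77  76  77  77  78  79  77  74  69  64  57  55  53  53  49]
 [ 68  68  71  7
[... 2617 characters left out ...]
 89  81  75  74  71  65  59  58  58  58  58  58  58  58  58  58  57  58  58  57  57]
 [ 70  70  71  78  89  94  96  99 100  97  87  77  75  76  68  60  58  58  58  58  58  58  58  58  57  58  59  61  60  60]
 [ 70  70  70  74  82  86  91 101 107 111 109  96  88  88  74  62  58  58  58  58  58  58  58  58  59  62  66  69  67  66]
 [ 69  69  69  71  73  75  82  97 109 121 131 117  99  90  74  62  59  58  58  58  58  58  60  62  65  72  77  80  77  78]
 [ 70  70  70  69  70  70  75  89 103 120 134 120  95  78  66  59  58  58  58  58  60  64  68  71  72  79  85  87  87  90]
 [ 73  73  72  71  71  70  72  82  97 113 120 105  83  68  60  58  58  58  59  62  68  76  82  83  78  81  87  93  94  96]]
```

```bash
J="python3 -m jog"
$J '[[1,0.002,0.0055,0.01,0.4],[1,0,0.0047,0.0088,0],[1,0,0.0047,0.0088,0],[1,0,0,0,0],[1,0,0,0,0]]' >/dev/null
$J '[[1,0,0,0,0],[1,0,0,0,0],[1,0,0,0,0]]' >/dev/null
cat > nd.py <<'E'
from h import *
import sys
n=np.array([float(x) for x in sys.argv[1:4]]); ya=float(sys.argv[4]); 
c,s=np.cos(np.radians(ya)),np.sin(np.radians(ya))
X=np.array([.883*c,.883*s,.469]);Y=np.array([-s,c,0]);Z=np.array([-.469*c,-.469*s,.883])
st=env.get_state(); d=st["tcp_pos"]-n; F=st["wrist_force"]
to(n,90+ya); print("tub x,y,z rel nest mm",np.round([d@X*1e3,d@Y*1e3,d@Z*1e3],1),"F tub",np.round([F@X,F@Y,F@Z],1))
E
python3 nd.py .560 .177 .0753 -1.8
```

```text
t 9.58 tcp [0.5483 0.1767 0.097 ] yaw 88.16 tilt [0.0006 0.    ] F [ 0.3 -0.1 -0.9] gap 0.0136 grip 58.6
shift [0.0007 0.0116 0.0217] turn -0.04
tub x,y,z rel nest mm [-0.1 -0.7 24.7] F tub [-0.2 -0.1 -0.9]
```

```bash
J="python3 -m jog"
N="python3 nd.py .560 .177 .0753 -1.8"
$J '[[1,0,0.0019,0.0035,0],[1,0,0.0019,0.0035,0],[1,0,0,0,0],[1,0,0,0,0],[1,0,0,0,0]]' >/dev/null; $N
$J '[[1,0,0.0014,0.00265,0],[1,0,0,0,0],[1,0,0,0,0],[1,0,0,0,0]]' >/dev/null; $N
$J '[[1,0,0.0014,0.00265,0],[1,0,0,0,0],[1,0,0,0,0],[1,0,0,0,0]]' >/dev/null; $N
```

```text
t 10.00 tcp [0.5515 0.1764 0.0894] yaw 88.15 tilt [-0.001  -0.0003] F [-1.4  0.2 -0.4] gap 0.0136 grip 58.7
shift [0.0008 0.0085 0.0141] turn -0.05
tub x,y,z rel nest mm [-0.9 -0.8 16.4] F tub [-1.4  0.2  0.3]
t 10.33 tcp [0.5522 0.1765 0.0865] yaw 88.17 tilt [-0.0022 -0.0001] F [-5.9 -0.  -0.5] gap 0.0139 grip 58.8
shift [0.0007 0.0078 0.0112] turn -0.03
tub x,y,z rel nest mm [-1.6 -0.7 13.5] F tub [-5.4 -0.2  2.3]
t 10.67 tcp [0.5526 0.1765 0.0837] yaw 88.18 tilt [-0.0042 -0.0001] F [-7.2  0.9  1.3] gap 0.0135 grip 58.9
shift [0.0007 0.0074 0.0084] turn -0.02
tub x,y,z rel nest mm [-2.6 -0.7 10.9] F tub [-5.8  0.6  4.5]
```

```bash
J="python3 -m jog"
N="python3 nd.py .560 .177 .0753 -1.8"
$J '[[1,0,-0.0026,0.0014,0],[1,0,0,0,0],[1,0,0,0,0],[1,0,0,0,0]]' >/dev/null; $N
$J '[[1,0,-0.0013,0.0007,0],[1,0,0,0,0],[1,0,0,0,0],[1,0,0,0,0]]' >/dev/null; $N
```

```text
t 11.00 tcp [0.5517 0.1765 0.0829] yaw 88.16 tilt [-0.0009 -0.0001] F [-5.2  0.9  1.2] gap 0.0140 grip 58.9
shift [0.0008 0.0082 0.0075] turn -0.04
tub x,y,z rel nest mm [-3.7 -0.7 10.5] F tub [-4.1  0.7  3.6]
t 11.33 tcp [0.5512 0.1765 0.0823] yaw 88.15 tilt [ 0.0004 -0.0001] F [-3.   1.2  0.1] gap 0.0138 grip 58.9
shift [0.0008 0.0088 0.007 ] turn -0.05
tub x,y,z rel nest mm [-4.5 -0.8 10.3] F tub [-2.6  1.1  1.5]
```

```bash
J="python3 -m jog"
echo 'print("torque",np.round(st["ft_torque"],2))' >> nd.py
N="python3 nd.py .5555 .177 .073 -1.8"
$J '[[1,0,-0.0013,0.0007,0],[1,0,0,0,0],[1,0,0,0,0],[1,0,0,0,0]]' >/dev/null; $N
$J '[[1,0,0.0009,0.0018,0],[1,0,0,0,0],[1,0,0,0,0],[1,0,0,0,0]]' >/dev/null; $N
$J '[[1,0,0.0009,0.0018,0],[1,0,0,0,0],[1,0,0,0,0],[1,0,0,0,0]]' >/dev/null; $N
```

```text
t 11.67 tcp [0.5503 0.1766 0.0818] yaw 88.14 tilt [ 0.0014 -0.    ] F [-0.6 -0.3 -0.3] gap 0.0139 grip 58.9
shift [0.0006 0.0052 0.0088] turn -0.06
tub x,y,z rel nest mm [-0.4 -0.6 10.2] F tub [-0.6 -0.4  0. ]
torque [-0.03  0.12 -0.05]
t 12.00 tcp [0.5501 0.1766 0.0797] yaw 88.16 tilt [-0.0006 -0.0001] F [-3.7  0.2  2.3] gap 0.0137 grip 59.2
shift [0.0006 0.0054 0.0067] turn -0.04
tub x,y,z rel nest mm [-1.6 -0.6  8.4] F tub [-2.2  0.1  3.8]
torque [ 0.02  0.71 -0.04]
t 12.33 tcp [0.5498 0.1766 0.0777] yaw 88.17 tilt [-0.0028 -0.    ] F [-6.6  0.2  3.7] gap 0.0138 grip 59.3
shift [0.0006 0.0057 0.0046] turn -0.03
tub x,y,z rel nest mm [-2.8 -0.6  6.8] F tub [-4.1  0.   6.4]
torque [ 0.11  1.19 -0.08]
```

```bash
J="python3 -m jog"
N="python3 nd.py .5555 .177 .073 -1.8"
$J '[[1,0,-0.0022,0.0012,0],[1,0,0,0,0],[1,0,0,0,0],[1,0,0,0,0]]' >/dev/null; $N
$J '[[1,0,-0.0018,0.0009,0],[1,0,0,0,0],[1,0,0,0,0],[1,0,0,0,0]]' >/dev/null; $N
```

```text
t 12.67 tcp [0.5492 0.1766 0.0766] yaw 88.15 tilt [-0.0001 -0.0001] F [-1.9  0.6 -0.9] gap 0.0141 grip 59.0
shift [0.0006 0.0063 0.0036] turn -0.05
tub x,y,z rel nest mm [-3.8 -0.6  6.1] F tub [-2.1  0.5  0.1]
torque [0.04 0.46 0.02]
t 13.00 tcp [0.548  0.1766 0.076 ] yaw 88.15 tilt [ 0.0011 -0.    ] F [-0.1  0.  -0.1] gap 0.0137 grip 58.9
shift [0.0006 0.0075 0.003 ] turn -0.05
tub x,y,z rel nest mm [-5.2 -0.6  6.2] F tub [-0.2  0.  -0.1]
torque [-0.    0.03 -0.05]
```

```bash
python3 - <<'E'
from h import *
np.set_printoptions(precision=2,suppress=True,linewidth=200)
a=cam("top"); b=cam("scene"); s=env.get_state(); p=s["tcp_pos"]; print(p)
v=np.array([.031,1,0])
for t in(-.042,-.059,-.067): print(t,proj(a,p+v*t+[0,0,.004]),proj(b,p+v*t+[0,0,.004]))
g=cv2.GaussianBlur(cv2.cvtColor(a["img"],cv2.COLOR_RGB2GRAY),(0,0),.5)
print(g[180:202,208:224])
b8=b["img"][160:195,298:322]; a8=a["img"][170:212,195:240]
im=np.hstack([cv2.resize(a8,(440,410),interpolation=cv2.INTER_CUBIC),cv2.resize(b["img"][150:195,290:330],(360,410),interpolation=cv2.INTER_CUBIC)])
cv2.imwrite("pics/p8.png",cv2.convertScaleAbs(im[:,:,::-1],alpha=1.6))
E
```

```text
[0.55 0.18 0.08]
-0.042 [[214.53 188.69]] [[312.59 180.56]]
-0.059 [[219.31 188.9 ]] [[307.99 182.67]]
-0.067 [[221.56 188.99]] [[305.81 183.68]]
[[ 31  56  75  81  80  79  77  73  67  66  64  63  64  64  66  69]
 [ 23  51  74  79  78  75  63  63  58  56  49  50  52  52  51  52]
 [ 24  43  74  79  75  62  55  58  53  52  52  51  47  51  51  52]
 [ 24  35  72  79  72  59  56  65  55  47  49  53  51  52  52  52]
 [ 11  36  72  77  66  59  66  73  56  42  49  52  49  54  50  50]
 [  8  35  70  76  60  61  68  76  53  32  43  53  52  53  53  51]
 [ 14  34  69  73  58  67  74  71  53  42  49  56  51  50  49  51]
 [ 20  37  65  71  68  79  79  72  66  63  66  68  55  47  47  48]
 [ 27  48  72  78  82  93  96  89  88  87  91  84  63  46  42  48]
 [ 37  62  79  87  91 103 105 102 107 106 105  97  67  45  40  45]
 [ 44  62  74  81  85  97 102 101 104 101 102  94  65  48  41  43]
 [ 49  55  58  64  66  81  86  88  86  82  84  81  55  45  42  49]
 [ 50  52  49  52  54  69  78  76  66  61  64  63  51  46  52  53]
 [ 51  51  51  53  53  66  76  74  62  54  47  52  51  50  53  52]
 [ 50  48  49  49  52  62  66  63  57  52  51  53  49  49  53  56]
 [ 52  50  49  54  49  48  54  50  51  49  52  53  52  52  51  50]
 [ 57  52  51  53  49  49  52  51  52  55  56  54  54  50  51  53]
 [ 68  59  54  50  49  54  54  50  53  58  59  55  52  53  52  53]
 [ 65  59  59  52  49  53  49  50  48  54  55  57  51  51  48  49]
 [ 62  61  56  49  44  45  40  41  44  42  42  47  48  46  46  43]
 [ 60  59  56  52  41  40  33  31  35  38  40  38  41  37  37  39]
 [ 61  57  57  52  37  37  30  34  35  35  36  29  30  35  34  38]]
```

View pics/p8.png

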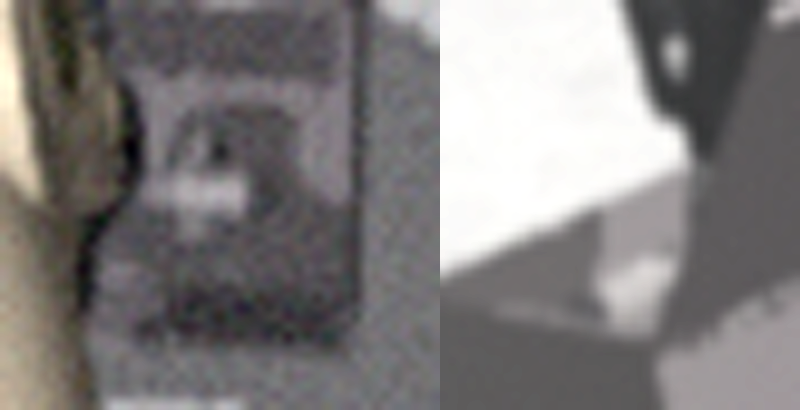

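The left half (top view) shows the driver's end as a light bar at (215,195), with a bit of the near finger below it at (190,225). The right half (scene view) shows clip0 and the driver end at (640,285). Next I'll work out numerically where the clip really is.

```bash
python3 - <<'E'
from h import *
np.set_printoptions(precision=4,suppress=True,linewidth=200)
a=cam("top"); b=cam("scene")
print("near tip clip0 (top 191.5/192.5, bias-corrected), scene (310.3,178.5/180)")
for r in(190.8,191.8):
    for q in(178.5,180): print(r,q,tri(a,[(214.0,r)],b,[(310.3,q)])[0])
print("far tip clip0")
for r in(184.2,183.5): print(r,tri(a,[(214.0,r)],b,[(314.5,179.5)])[0])
# clip tips on assumed heights; bias corrected
for z in(.085,.09,.095): print(z,onz(a,[(214.,190.8),(190.6,189.9),(214.,184.2),(190.6,183.3)],z)[:,:2].ravel())
p=env.get_state()["tcp_pos"];print(p)
gb=cv2.GaussianBlur(cv2.cvtColor(b["img"],cv2.COLOR_RGB2GRAY),(0,0),.5)
np.set_printoptions(linewidth=200)
print(gb[172:190,300:322])
E
```

```text
near tip clip0 (top 191.5/192.5, bias-corrected), scene (310.3,178.5/180)
190.8 178.5 [0.5379 0.135  0.0821 0.0028]
190.8 180 [0.5383 0.1354 0.0767 0.0032]
191.8 178.5 [0.5352 0.1361 0.0797 0.0006]
191.8 180 [0.5357 0.1365 0.0743 0.001 ]
far tip clip0
184.2 [0.5592 0.1332 0.0932 0.0056]
183.5 [0.561  0.1325 0.0948 0.0071]
0.085 [0.5384 0.1358 0.5406 0.2188 0.5619 0.1364 0.5641 0.2195]
0.09 [0.5379 0.1353 0.54   0.218  0.5613 0.1358 0.5635 0.2187]
0.095 [0.5373 0.1347 0.5395 0.2172 0.5607 0.1353 0.5629 0.2179]
[0.5476 0.1766 0.076 ]
[[160 159 158 157 151 141 129 120 117 110 104 100  98  97  98  98  93  78  65  59  57  58]
 [158 156 152 142 128 110  94  89  96  99  98  98  97  98  98  98  93  76  62  58  57  58]
 [145 140 131 115  96  81  73  76  90  97  98  98  98  98  98  98  93  76  61  58  58  58]
 [118 108 100  90  77  70  69  75  90  97  98  98  98  98  98  97  92  75  61  58  58  57]
 [ 88  80  76  73  71  69  69  76  90  97  98  97  97  98  96  94  87  71  61  58  58  57]
 [ 73  70  69  69  69  70  70  77  90  98  99  99 100 101  98  93  81  66  59  57  57  58]
 [ 70  69  69  6
[... 376 characters left out ...]
0  87 110 124 128 126 122 114  96  76  62  58  58  58  58  58]
 [ 75  74  73  70  64  61  64  74  95 114 121 118 113 103  85  67  59  58  57  57  58  61]
 [ 76  75  76  74  70  66  66  70  85 105 110 108 104  95  78  63  58  57  57  59  62  71]
 [ 67  70  73  73  71  71  71  73  83  96  99  99  97  90  73  61  59  59  60  63  69  83]
 [ 59  61  62  62  63  64  66  71  75  83  85  86  85  79  66  61  63  63  67  73  77  88]
 [ 57  58  58  58  58  58  59  61  61  64  67  67  67  66  64  66  70  70  75  85  89  93]
 [ 57  58  57  58  57  57  57  57  57  57  58  58  59  62  69  77  82  82  85  93  95  97]
 [ 58  57  57  58  57  57  56  57  57  56  56  56  57  65  79  90  94  93  95  97  98  97]]
```

```bash
J="python3 -m jog"
N="python3 nd.py .555 .1765 .071 -1.8"; $N
for i in 1 2 3; do
$J '[[1,0,-0.0013,0.0007,0],[1,0,0,0,0],[1,0,0,0,0],[1,0,0,0,0]]' >/dev/null; $N | grep -v shift; done
```

```text
t 13.20 tcp [0.5476 0.1766 0.076 ] yaw 88.15 tilt [ 0.0004 -0.    ] F [-0.4 -0.9 -0.5] gap 0.0137 grip 58.9
shift [0.0001 0.0074 0.005 ] turn -0.05
tub x,y,z rel nest mm [-4.2 -0.1  7.8] F tub [-0.5 -0.9 -0.3]
torque [-0.01 -0.03 -0.02]
t 13.53 tcp [0.5467 0.1768 0.0757] yaw 88.16 tilt [0.0014 0.0001] F [1.5 0.6 1.2] gap 0.0139 grip 59.2
tub x,y,z rel nest mm [-5.1  0.   8. ] F tub [1.9 0.6 0.3]
torque [ 0.02 -0.31  0.08]
t 13.87 tcp [0.5458 0.1768 0.0752] yaw 88.15 tilt [0.0022 0.0001] F [ 3.4 -0.6  6. ] gap 0.0141 grip 59.6
tub x,y,z rel nest mm [-6.2  0.   8. ] F tub [ 5.8 -0.5  3.6]
torque [-0.05 -0.73 -0.12]
t 14.20 tcp [0.5454 0.1768 0.075 ] yaw 88.14 tilt [0.004  0.0001] F [ 5.2 -0.9  6.6] gap 0.0132 grip 59.7
tub x,y,z rel nest mm [-6.6  0.   8. ] F tub [ 7.7 -0.7  3.4]
torque [-0.1  -0.93 -0.04]
```

```bash
J="python3 -m jog"
N="python3 nd.py .5515 .1765 .069 -1.8"
$J '[[1,0,0.0039,-0.0021,0],[1,0,0,0,0],[1,0,0,0,0],[1,0,0,0,0]]' >/dev/null; $N
for i in 1 2; do
$J '[[1,0,0.0007,0.00133,0],[1,0,0,0,0],[1,0,0,0,0]]' >/dev/null; $N | grep -v shift; done
```

```text
t 14.53 tcp [0.5469 0.1766 0.0755] yaw 88.15 tilt [-0.0009 -0.0002] F [ 0.9 -0.9  3.2] gap 0.0143 grip 59.2
shift [0.     0.0046 0.0065] turn -0.05
tub x,y,z rel nest mm [-1.  -0.   7.9] F tub [ 2.3 -0.8  2.4]
torque [ 0.03 -0.31  0.03]
t 14.78 tcp [0.5483 0.1767 0.0744] yaw 88.15 tilt [ 0.0003 -0.0001] F [2.9 0.3 1.9] gap 0.0139 grip 59.2
tub x,y,z rel nest mm [-0.3  0.   6.3] F tub [3.4 0.4 0.4]
torque [-0.01 -0.53  0.  ]
t 15.03 tcp [0.5491 0.1767 0.0732] yaw 88.15 tilt [0.0005 0.0001] F [2.7 0.3 1.7] gap 0.0137 grip 59.2
tub x,y,z rel nest mm [-0.2  0.1  4.8] F tub [3.1 0.4 0.3]
torque [ 0.07 -0.67  0.  ]
```

```bash
J="python3 -m jog"
N="python3 nd.py .5515 .1765 .069 -1.8"
$J '[[1,0,0.0014,0.001,0],[1,0,0,0,0],[1,0,0,0,0]]' >/dev/null; $N | grep -v shift
for i in 1 2 3; do
$J '[[1,0,0.0007,0.00133,0],[1,0,0,0,0],[1,0,0,0,0]]' >/dev/null; $N | grep -v shift; done
```

```text
t 15.28 tcp [0.5499 0.1766 0.072 ] yaw 88.16 tilt [-0.0006 -0.    ] F [1.5 0.3 3.4] gap 0.0137 grip 59.3
tub x,y,z rel nest mm [0.  0.1 3.4] F tub [2.9 0.3 2.3]
torque [ 0.07 -0.3  -0.05]
t 15.53 tcp [0.5507 0.1765 0.0706] yaw 88.16 tilt [-0.0005 -0.0001] F [1.8 0.7 2. ] gap 0.0140 grip 59.3
tub x,y,z rel nest mm [ 0.  -0.   1.8] F tub [2.5 0.7 0.9]
torque [ 0.11 -0.34  0.02]
t 15.78 tcp [0.5516 0.1765 0.0692] yaw 88.15 tilt [-0.0002 -0.0002] F [ 2.3 -0.4  0.2] gap 0.0133 grip 59.0
tub x,y,z rel nest mm [ 0.1 -0.   0.1] F tub [ 2.1 -0.3 -0.9]
torque [ 0.11 -0.46  0.04]
t 16.03 tcp [0.5523 0.1764 0.0678] yaw 88.15 tilt [-0.0002 -0.0003] F [ 2.1 -0.5 -1.9] gap 0.0136 grip 58.8
tub x,y,z rel nest mm [ 0.1 -0.1 -1.4] F tub [ 1.  -0.4 -2.6]
torque [ 0.04 -0.51  0.01]
```

```bash
J="python3 -m jog"
N="python3 nd.py .5515 .1765 .069 -1.8"
for i in 1 2 3; do
$J '[[1,0,0.0007,0.00133,0],[1,0,0,0,0],[1,0,0,0,0]]' >/dev/null; $N | grep -v shift; done
```

```text
t 16.28 tcp [0.5528 0.1764 0.0666] yaw 88.15 tilt [-0.0004 -0.0003] F [1.6 0.  0.1] gap 0.0139 grip 58.9
tub x,y,z rel nest mm [ 0.1 -0.1 -2.7] F tub [ 1.4  0.1 -0.7]
torque [-0.03 -0.45 -0.06]
t 16.53 tcp [0.5532 0.1764 0.0661] yaw 88.16 tilt [-0.0006 -0.0002] F [-0.5  0.4  4.8] gap 0.0140 grip 59.7
tub x,y,z rel nest mm [ 0.1 -0.  -3.3] F tub [1.8 0.4 4.5]
torque [-0.12  0.19 -0.01]
t 16.78 tcp [0.5532 0.1764 0.066 ] yaw 88.17 tilt [-0.0011 -0.0002] F [-5.8 -0.7 14.5] gap 0.0136 grip 60.7
tub x,y,z rel nest mm [ 0.1 -0.  -3.5] F tub [ 1.7 -0.9 15.5]
torque [-0.27  1.06 -0.02]
```

```bash
J="python3 -m jog"
N="python3 nd.py .5515 .1765 .069 -1.8"
$J '[[1,0,0.0005,0.001,0],[1,0,0,0,0],[1,0,0,0,0]]' >/dev/null; $N | grep -v shift
$J '[[1,0,-0.0007,-0.0013,0],[1,0,0,0,0],[0.6,0,0,0,0],[0.45,0,0,0,0],[0.45,0,0,0,0]]' >/dev/null; $N | grep -v shift
$J '[[0.45,0,0,0,0],[0.45,0,0,0,0],[0.45,0,0,0,0]]' >/dev/null; $N | grep -v shift
```

```text
t 17.03 tcp [0.5532 0.1764 0.0659] yaw 88.18 tilt [-0.0014 -0.0002] F [-8.8 -2.  21. ] gap 0.0141 grip 61.5
tub x,y,z rel nest mm [ 0.1 -0.  -3.6] F tub [ 2.1 -2.3 22.7]
torque [-0.33  1.8  -0.02]
t 17.45 tcp [0.5525 0.1764 0.0641] yaw 88.16 tilt [-0.003  -0.0003] F [-5.9  0.2  3.4] gap 0.0237 grip 0.0
tub x,y,z rel nest mm [-1.4 -0.1 -4.8] F tub [-3.6  0.   5.8]
torque [-0.07  0.44 -0.07]
t 17.70 tcp [0.5525 0.1764 0.0641] yaw 88.17 tilt [-0.0031 -0.0004] F [-5.5 -1.2  5.4] gap 0.0234 grip 0.0
tub x,y,z rel nest mm [-1.4 -0.1 -4.8] F tub [-2.3 -1.4  7.3]
torque [-0.05  0.41 -0.1 ]
```

```bash
J="python3 -m jog"
N="python3 nd.py .5515 .1765 .069 -1.8"
$J '[[0.45,0,0,-0.004,0],[0.45,0,0,-0.004,0],[0.4,0,0,-0.008,0],[0.4,0,0,-0.01,0]]' >/dev/null; $N | grep -v shift
$J '[[0.4,0,0,-0.015,0],[0.4,0,0,-0.03,0],[0.4,0,0,-0.04,0],[0.4,0,0,-0.04,0],[0.4,0,0,-0.04,0]]' >/dev/null; $N | grep -v shift
$J '[[0.8,0,0,-0.04,0],[1,0,0,-0.02,0],[1,0,0,-0.01,0],[1,0,0,0,0],[1,0,0,0,0]]' >/dev/null; $N | grep -v shift
python3 - <<'E'
from h import *
a=cam("top"); np.set_printoptions(linewidth=220)
A=cv2.resize(a["img"][140:215,160:260,::-1],None,fx=6,fy=6,interpolation=cv2.INTER_CUBIC); cv2.imwrite("pics/t9.png",cv2.convertScaleAbs(A,alpha=1.5))
E
```

```text
t 18.03 tcp [0.5541 0.1764 0.0908] yaw 88.15 tilt [-0.0006 -0.0002] F [-0.5 -1.  -1.4] gap 0.0253 grip 0.0
tub x,y,z rel nest mm [12.5 -0.1 18. ] F tub [-1.1 -1.  -1. ]
torque [ 0.01 -0.03  0.06]
t 18.45 tcp [0.554  0.1764 0.2584] yaw 88.15 tilt [0.001  0.0001] F [ 1.  -0.2 -0.3] gap 0.0256 grip 0.0
tub x,y,z rel nest mm [ 9.100e+01 -1.000e-01  1.661e+02] F tub [ 0.7 -0.2 -0.7]
torque [ 0.01 -0.06 -0.07]
t 18.87 tcp [0.5545 0.1765 0.3266] yaw 88.15 tilt [0.0023 0.0003] F [-0.3  0.  -1. ] gap -0.0002 grip 0.0
tub x,y,z rel nest mm [1.235e+02 1.000e-01 2.260e+02] F tub [-0.8  0.  -0.7]
torque [-0.02  0.01 -0.01]
```

```bash
J="python3 -m jog"
$J '[[1,-0.03,0,0,0],[1,-0.04,0,0,0],[1,-0.04,0,0,0],[1,-0.04,0,0,0],[1,-0.04,0,0,0]]' >/dev/null
$J '[[1,-0.04,0,0,0],[1,-0.03,0,0,0],[1,0,0,0,0],[1,0,0,0,0]]' >/dev/null
python3 - <<'E'
from h import *
a=cam("top"); np.set_printoptions(linewidth=220)
A=cv2.resize(a["img"][140:215,165:265,::-1],None,fx=8,fy=8,interpolation=cv2.INTER_CUBIC); cv2.imwrite("pics/t9.png",cv2.convertScaleAbs(A,alpha=1.5))
to([.70,.1765,.33],88.2)
n=np.array([.5515,.1765,.069])
v=np.array([.031,1,0]); d=np.array([.5532,.1764,.066])
for t in(-.059,-.042,.042,.059): print(proj(a,d+v*t+[0,0,.004]))
print(cv2.cvtColor(a["img"],cv2.COLOR_RGB2GRAY)[180:198,180:228:2])
E
```

```text
t 19.72 tcp [ 0.5451 -0.0836  0.3241] yaw 88.06 tilt [-0.0026  0.0012] F [-1.3 -0.1  0.1] gap 0.0001 grip 0.0
shift [ 0.2652  0.146  -0.006 ] turn -0.14
[[219.68872278 187.70946524]]
[[214.93872395 187.50449692]]
[[191.5085771  186.49393678]]
[[186.77637782 186.28993072]]
[[ 50  48  51  49  66  75  82  78  75  80  80  73  79  76  78  74  78  74  77  77  79  80  75  82]
 [ 51  52  54  49  66  83  93  78  82  75  79  81  79  79  75  79  79  80  82  79  77  80  82  78]
 [ 49  50  43  52  61  84  98  74  69  76  77  80  74  74  79  80  77  86  95  73  77  78  79  76]
 [ 59  50  48  42  61 101 103  45  62  77  72  78  81  78  78  77  77  85  95  66  74  78  80  76]
 [ 47  54  47  46  87 122 111  36  72  76  85  78  72  74  78  74  81 106  88  53  84  80  79  77]
 [ 50  80  82  81 139 138  96  76 109 108 113 113  99  95  97  77  83 120  87  56  81  71  83  74]
 [ 53 126 137 134 175 169 120 114 128 152 165 160 150 144 147 114 100 124 105  93 102  70  77  82]
 [ 46 102 112 117 164 172 151 146 120 169 181 179 179 175 174 143 130 156 149 129 126  70  73  76]
 [ 53  61  70  73 127 140 136 135 1
[... 255 characters left out ...]
1  61]
 [ 55  49  51  47  51 127 112  55  49  50  52  49  50  53  55  48  56 121  80  62  58  44  48  49]
 [ 48  54  56  57  49 115 102  57  53  51  44  57  45  49  51  50  57 132  85  45  52  50  46  53]
 [ 48  50  55  53  56  91  85  71  57  50  52  67  59  52  53  51  60 128  81  51  50  51  54  55]
 [ 48  57  51  50  55  80  81  74  70  45  48  76  70  67  70  69  72 100  81  69  50  52  56  54]
 [ 54  53  46  49  57  80  75  78  77  54  53  85  84  79  78  79  74  80  78  78  58  54  68  69]
 [ 50  51  44  50  65  76  77  76  77  73  51  73  76  76  79  77  82  78  80  80  74  58  76  79]
 [ 49  51  44  43  63  70  73  75  74  73  50  75  79  75  79  73  69  81  78  78  71  53  74  80]]
```

View pics/t9.png

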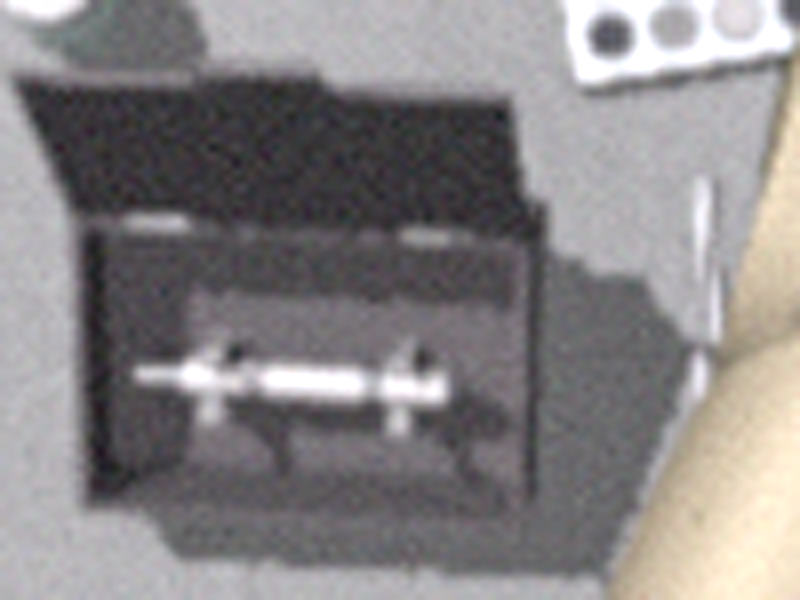

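The crop shows the driver lying level in both clips, at (212,375) and (400,385), with both finger tips showing beside it at each clip. Its projection matches the pressed-in position. Next I'll go behind the lid.

```bash
J="python3 -m jog"
$J '[[1,0.02,0.011,0,0],[1,0.03,0.0165,0,0],[1,0.03,0.0165,0,0],[1,0.03,0.0165,0,0],[1,0.03,0.0165,0,0]]' >/dev/null
$J '[[1,0.03,0.0165,0,0],[1,0.03,0.0165,0,0],[1,0.03,0.0165,0,0],[1,0.025,0.014,0,0],[1,0.01,0.006,0,0]]' >/dev/null
$J '[[1,0,0,0,0],[1,0,0,0,0],[1,0,0,0,0],[1,0,0,0,0],[1,0,0,0,0]]' >/dev/null
python3 -c "from h import *; to([.70,.177,.235],88.2)"
```

```text
t 20.97 tcp [0.7003 0.1759 0.3263] yaw 88.10 tilt [ 0.0006 -0.0001] F [-0.6 -0.2 -0.2] gap 0.0000 grip 0.0
shift [ 0.0011 -0.0004  0.0913] turn -0.1
```

```bash
J="python3 -m jog"
N='from h import *; to([.60,.177,.235],88.2)'
$J '[[1,0.001,0,0.02,0],[1,0,0,0.03,0],[1,0,0,0.03,0],[1,0,0,0.011,0],[1,0,0,0,0]]' >/dev/null
python3 -c "$N"
$J '[[1,0,-0.01,0,0],[1,0,-0.015,0,0],[1,0,-0.015,0,0],[1,0,0,0,0]]' >/dev/null
python3 -c "$N"
$J '[[1,0,-0.015,0,0],[1,0,-0.015,0,0],[1,0,-0.015,0,0],[1,0,-0.015,0,0]]' >/dev/null
python3 -c "$N"
```

```text
t 21.38 tcp [0.6985 0.1763 0.2308] yaw 88.07 tilt [-0.0067 -0.001 ] F [-0.2 -0.5 -0.1] gap -0.0000 grip 0.0
shift [-0.0027 -0.0985 -0.0035] turn -0.13
t 21.72 tcp [0.6596 0.1787 0.2379] yaw 88.13 tilt [0.0028 0.0005] F [0.8 0.2 0. ] gap 0.0001 grip 0.0
shift [-0.0036 -0.0595  0.0027] turn -0.07
t 22.05 tcp [0.6016 0.1805 0.2362] yaw 88.10 tilt [0.0032 0.0003] F [ 1.8  0.3 -0. ] gap -0.0000 grip 0.0
shift [-0.0036 -0.0015  0.0012] turn -0.1
```

```bash
J="python3 -m jog"
N='from h import *; to([.512,.179,.098],88.2)'
$J '[[1,-0.001,-0.02,0.0067,0],[1,-0.001,-0.02,0.0067,0],[1,0,-0.02,0.0067,0],[1,0,0,0,0]]' >/dev/null
python3 -c "$N"
$J '[[1,0,-0.008,0.0133,0],[1,0,-0.008,0.0133,0],[1,0,-0.008,0.0133,0],[1,0,0,0,0]]' >/dev/null
python3 -c "$N"
$J '[[1,0,-0.001,0.0133,0],[1,0,-0.001,0.0133,0],[1,0,-0.001,0.0133,0],[1,0,0,0,0],[1,0,0,0,0]]' >/dev/null
python3 -c "$N"
```

```text
t 22.38 tcp [0.5376 0.1806 0.2147] yaw 88.17 tilt [-0.0026 -0.0003] F [-1.9 -0.1 -1.3] gap -0.0000 grip 0.0
shift [-0.0023 -0.0252  0.1168] turn -0.03
t 22.72 tcp [0.5159 0.1813 0.1735] yaw 88.14 tilt [-0.0024 -0.0005] F [-0.8  0.4 -0.6] gap 0.0002 grip 0.0
shift [-0.0023 -0.0036  0.0756] turn -0.06
t 23.13 tcp [0.5149 0.1816 0.1353] yaw 88.13 tilt [ 0.0003 -0.0001] F [-0.2 -0.7  0.7] gap 0.0002 grip 0.0
shift [-0.0027 -0.0028  0.0373] turn -0.07
```

```bash
J="python3 -m jog"
N='from h import *; to([.512,.179,.098],88.2)'
for i in 1 2 3; do
$J '[[1,0,-0.001,0.005,0],[1,0,0,0.005,0],[1,0,0,0,0],[1,0,0,0,0]]' >/dev/null
python3 -c "$N"|head -1; done
python3 - <<'E'
from h import *
b=cam("scene"); a=cam("top")
B=b["img"][110:230,270:400,::-1]; cv2.imwrite("pics/s10.png",cv2.convertScaleAbs(cv2.resize(B,None,fx=4.5,fy=4.5,interpolation=cv2.INTER_CUBIC),alpha=1.3))
E
```

```text
t 23.47 tcp [0.5128 0.1817 0.1247] yaw 88.15 tilt [-0.0001 -0.0001] F [-0.9  0.1 -0.2] gap -0.0002 grip 0.0
t 23.80 tcp [0.5113 0.1817 0.1141] yaw 88.16 tilt [-0.0012 -0.0003] F [0.2 0.2 0.2] gap 0.0001 grip 0.0
t 24.13 tcp [0.5103 0.1817 0.1041] yaw 88.15 tilt [-0.0012 -0.0003] F [ 1.4 -0.2 -0.5] gap 0.0001 grip 0.0
```

```bash
python3 - <<'E'
from h import *
np.set_printoptions(linewidth=220,precision=1,suppress=True)
b=cam("scene"); g=cv2.cvtColor(b["img"],cv2.COLOR_RGB2GRAY)
print(g[125:215:4,278:392:5])
# expected scene px of lid corners for angles (hinge in robot-frame estimate)
Y=np.array([.031,1,0]);h=np.array([.6137,.1765,.1266])
for deg in(0,10,20,30,45):
    r=np.radians(28-deg); e=h+.14*np.array([-np.cos(r),0,-np.sin(r)])+.006*np.array([-np.sin(r),0,np.cos(r)])
    print(deg,e,proj(b,np.array([e-.1*Y,e+.1*Y])).ravel())
E
```

```text
[[155 154 154 154 153 152  46  37  37  37  38  49 149 150 150 100  92  64  54  52  54  52  53]
 [155 154 154 152 152 148  62  37  38  37  38  78 147 110  90  89  93  70  53  53  54  53  53]
 [156 155 155 152 152  81  51  39  37  36  38 150 149 113  91  91  92  93  88  55  54  54  53]
 [155 154 154 153 155 148  42  38  38  35  50 151 149 150 137  89  92  92  93  94  59  53  53]
 [153 153 154 154 154 156  38  38  36  36  77 152 153 153 152 151  92  92  93  92  91  72  55]
 [153 153 157 155 154 158  55  38  37  34  52 145 153 151 152 155 154 104  91  91  91  91  89]
 [155 155 154 156 154 157 129  39  38  38  40  97 151 154 151 154 152 153 132  91  92  92  91]
 [154 157 156 156 157 158 157  64  36  37  35 143 151 152 153 152 155 152 154 148  91  92  93]
 [153 157 157 157 156 156 154  88  41  76 128 100 100 102 115 136 150 152 151 152 156  97  94]
 [155 157 157 159 158 157 156  89  41  96 100 101 101 100 100 100  99 113 149 152 154 154 116]
 [154 156 158 158 158 150 108  76  54 101 101 100 101 100 101 109 198 106 132 153 152 154 156]
 [156 155 159 159 146  68  66  67  86 100 101 100 101 1
[... 599 characters left out ...]
4 156 154]
 [ 94  94  84  58  56  56  56  56  97  97  96  94  61  59  59  63  48  75 154 155 154 156 156]
 [ 94  94  95  57  57  55  56  56  98  96  75  58  59  60  65  77  89  92 106 156 155 156 156]
 [ 94  96  94  91  58  49  52  57  79  55  59  59  60  88  91  91  89 101 156 157 156 155 157]
 [ 93  93  95  94  84  56  59  59  50  60  59  73  91  92  92  79 146 154 156 154 156 141 104]
 [ 94  92  94  93  95  82  60  59  53  61  89  91  92  89  99 152 152 153 155 153  95  94  97]]
0 [0.5 0.2 0.1] [283.3 180.9 334.6 158.2]
10 [0.5 0.2 0.1] [281.7 173.3 333.4 151. ]
20 [0.5 0.2 0.1] [280.9 166.  333.2 143.9]
30 [0.5 0.2 0.1] [281.  159.  333.9 137.2]
45 [0.5 0.2 0.2] [282.9 149.9 336.8 128.2]
```

```bash
J="python3 -m jog"
N='from h import *; to([.512,.179,.098],88.2)'
for i in 1 2 3 4; do
$J '[[1,0,0,0.003,0],[1,0,0,0,0],[1,0,0,0,0]]' >/dev/null
python3 -c "$N"|head -1; done
```

```text
t 24.53 tcp [0.5107 0.1818 0.1015] yaw 88.15 tilt [-0.0002 -0.0001] F [ 0.  -0.3  0.1] gap 0.0002 grip 0.0
t 24.78 tcp [0.5107 0.1818 0.0984] yaw 88.15 tilt [-0.0004 -0.0002] F [ 0.9  0.4 -0.3] gap -0.0000 grip 0.0
t 25.03 tcp [0.5106 0.1818 0.0954] yaw 88.15 tilt [-0.0005 -0.0002] F [-0.4 -0.5 -0.3] gap -0.0002 grip 0.0
t 25.28 tcp [0.5113 0.1819 0.0934] yaw 88.15 tilt [0.0014 0.0001] F [-0.3 -1.2  6.5] gap -0.0001 grip 2.9
```

```bash
J="python3 -m jog"
N='from h import *; to([.512,.179,.098],88.2)'
for i in 1 2; do
$J '[[1,0,0,0.002,0],[1,0,0,0,0],[1,0,0,0,0]]' >/dev/null
python3 -c "$N"|head -1; done
```

```text
t 25.53 tcp [0.5115 0.1819 0.093 ] yaw 88.16 tilt [0.0027 0.0001] F [-5.2 -1.8 16.4] gap -0.0002 grip 8.4
t 25.78 tcp [0.5117 0.182  0.0927] yaw 88.16 tilt [0.0041 0.0003] F [-8.4 -3.1 28.8] gap -0.0001 grip 14.1
```

```bash
J="python3 -m jog"
$J '[[1,0,0,-0.006,0],[1,0,0,-0.02,0],[1,0,0,-0.04,0],[1,0,0,-0.04,0],[1,0,0,-0.04,0]]' >/dev/null
$J '[[1,-0.02,0,-0.03,0],[1,-0.04,0,0,0],[1,-0.04,0,0,0],[1,-0.04,0,0,0],[1,-0.04,0,0,0]]' >/dev/null
$J '[[1,-0.04,0,0,0],[1,-0.03,0,0,0],[1,0,0,0,0],[1,0,0,0,0]]' >/dev/null
python3 - <<'E'
from h import *
b=cam("scene"); a=cam("top"); to([.5,0,.3])
B=cv2.resize(b["img"][110:240,200:400,::-1],None,fx=3,fy=3,interpolation=cv2.INTER_CUBIC)
A=cv2.resize(a["img"][110:250,160:380,::-1],(600,190*2),interpolation=cv2.INTER_CUBIC)
im=np.vstack([B,A]); print(im.shape); cv2.imwrite("pics/f.png",cv2.convertScaleAbs(cv2.resize(im,None,fx=.77,fy=.77),alpha=1.2))
g=cv2.cvtColor(b["img"],cv2.COLOR_RGB2GRAY); np.set_printoptions(linewidth=220); print(g[160:190:2,280:304])
E
```

```text
t 27.05 tcp [ 0.5026 -0.0677  0.2645] yaw 88.14 tilt [-0.0003  0.0005] F [-0.2 -0.3 -0.3] gap 0.0003 grip 0.0
shift [ 0.0676 -0.0048 -0.0355] turn None
(770, 600, 3)
[[158 158 159 158 158 158 158 159 159 159 159 160 160 159 158 159 161 159 159 159 160 160 159 158]
 [156 157 157 157 158 160 160 159 159 160 161 162 161 161 159 159 160 161 161 160 160 159 159 158]
 [157 157 155 156 158 159 160 160 159 160 161 161 160 160 159 159 161 160 160 160 160 161 161 161]
 [158 159 159 160 162 161 160 159 158 158 159 158 159 159 160 160 160 160 160 161 161 159 159 160]
 [158 158 157 158 158 159 159 159 159 160 159 160 159 159 159 160 160 160 160 160 159 157 157 158]
 [158 157 156 156 157 159 160 160 161 160 160 160 160 160 160 161 161 161 161 161 160 156 147 138]
 [159 158 157 157 158 160 159 159 159 159 159 158 158 158 158 159 161 161 161 160 157 145 119  98]
 [161 161 160 159 159 159 159 158 159 159 158 158 157 158 157 154 149 144 134 124 112 104 100  98]
 [159 159 159 158 158 159 160 160 159 157 156 154 147 138 126 112 104 101  99  99  98  98  99  98]
 [158 158 159 158 157 155 154 148 138 127 119 111 104 100  98  98  98  98  98  98  99  99  99  98]
 [159 159 160 160 153 128 105  94  91  93  95  98  99  98  97  98 100  99  99  99  98  99  98  99]
 [159 158 158 158 152 113  72  60  61  64  65  67  69  71  73  78  82  87  88  89  90  91  94  97]
 [157 157 157 158 152 123  83  62  60  60  59  59  59  59  59  59  59  59  59  61  61  62  64  66]
 [155 155 156 156 155 145 105  69  60  60  60  59  60  60  59  59  59  60  59  59  59  58  57  58]
 [155 154 156 155 154 151 127  87  62  60  59  60  59  59  59  60  59  59  59  59  59  58  59  58]]
```

View pics/f.png

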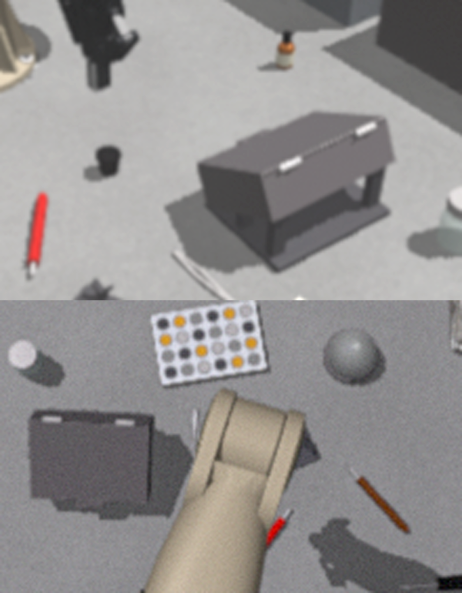

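The final picture shows the lid lying flush on the sloping case, with its corner at (200,163) in the view. The other bench items still in view have not moved and the arm is clear.

```bash
python3 -c "from workcell import env; print(env.hand_in())"
```

```text
the job is handed in; nothing more can be done
None
```

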